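Lever open a coin case and hold the magnifier over the larger coin

ROBOT

A 6-joint arm with a two-finger parallel gripper is mounted at the origin on a cart in front of the work surface, level with it; the furniture and walls round the work are solid. World frame = base frame: x ahead of the robot, y to its left, z up, the work surface at z = 0. Lengths are in m, angles in rad, forces in N, time in s.
With the tool pointing down it reaches from about 0.3 to 0.775 m from the base axis. Payload 14.6 kg.
Tool frame: the origin (TCP) lies on the centre line of the jaws, within the pads' length; the fingertips stand 19 mm ahead of it and the grasp point (between the pads) is the TCP; z points along the fingers, y is the direction in which the jaws open and shut (so a half turn about z gives the same grasp; the last joint's range is limited). The gripper opens to 94 mm and grips with 3 to 60 N. Pads are 16 mm wide; open, the fingers measure 119 mm over their backs; the gripper's body (75 mm by 177 mm) begins 78 mm behind the grasp point.
Start: joints at [1.17, 0.3, 1.521, -0, 1.321, -0.067], TCP at [0.18, 0.52, 0.204] pointing down, gripper open.
Joint ranges: [-3.03, 3.03], [-0.79, 2.21], [0.23, 2.52], [-1.04, 4.18], [0, 3.07], [-2.55, 2.55]. Speed limits (rad/s): [2.22, 2.22, 2.57, 3.14, 3.14, 3.14].

INTERFACE

Orientations are given as [roll, pitch, yaw] about the fixed x, y, z axes, in that order (R = Rz(yaw) Ry(pitch) Rx(roll)).
In Python, from station import ctrl gives the robot as it stands. The module is installed in compiled form; this text tells all that it offers.
- The arm moves only by the shell command python3 -m creep 'ROWS' [FORCE]. ROWS is a JSON object of lists of equal length, an entry for each row: "translation": the shift along the world's x, y, z in mm, a list of three; "yaw": the turn about the world's z in rad; "gripper": the closure in counts, from 0 (fully open) to 255 (shut). A call has 1 to 5 rows; each row is the pose to reach, as a shift and turn from the pose measured when the call began; what a row does not reach only later rows make up. A row lasts 1/12 s, in which the tool goes at most 41.7 mm and 7.16 degrees, less where a joint would pass 70% of its speed; a pose out of reach is approached as far as the arm can. A call with a gripper value outside its range is refused whole. The fingers move at their own pace and stop on an object; FORCE is the grip in N (left out, the last holds). Time passes only in rows, so rows that repeat a pose let the fingers close. It gives the time, the measured TCP pose, the force and the opening at its end, in the units of the state.
- ctrl.get_obs(): the state, without advancing time (a new reading comes with each control period).
- ctrl.camera(name): name is "scene" or "top" or "wrist"; returns a dict with "pixels" (480x640x3 uint8, red, green, blue), "depth" (480x640 float32, m along the optical axis (not along the pixel's ray), 0 where there is no reading), "fx", "fy", "cx", "cy" (pixels), "dist" ([k1, k2, p1, p2, k3] as OpenCV has them; the pictures are not rectified), "R" (3x3) and "t" (3): a world point X has camera coordinates R X + t; the wrist camera has in their place "tool_from_camera" (4x4, takes a point from camera to tool coordinates, whose origin is the TCP and whose axes are the flange's). Camera axes: x right, y down, z forward; pixel columns grow to the right and rows downward; lengths in m; the calibration is good to about 2 mm. A picture is of the moment at which its call begins: read the wrist's pose just before it.
- ctrl.hand_in(): hands the job in, once; it reports no verdict.
The state is a dict: "time_s": time; "qpos": joint angles; "joint_vel": joint speeds; "tau": joint torques, N m; "ee_pos": TCP position; "eef_rot": TCP orientation; "force": force on the tool from outside, world axes, zero at the start; "moment": the same for the moment, N m; "grip_width": finger opening in m.
Only numpy, scipy, OpenCV 4.12 (cv2) and the standard library are available. Lean on these libraries where they do the work, as an engineer would, in place of code of your own. Each camera call takes 0.05 s, during which the arm holds its last target. There are 200 camera calls.

TASK

The lid of the wooden coin case has snapped shut: lever it up with the blade of the letter opener that lies beside it, through the notch in the case's front edge, keeping the fingers off the case, swing it right back until it stays open past upright, and lay the opener down flat on the desk, clear of the case. Then take the magnifier by its handle, carry it over the desk things in between and finish while still holding it: level, lens centred over the larger of the two coins, about two centimetres above its face and touching nothing but your fingers. Touch neither coin with blade or magnifier and leave the glass weight, mug and rubber stamp where they stand.

Things in the scene. Friction and masses are not known exactly. Their poses are not given: they have to be found in the camera images.
- case: Wooden coin case, fixed on the desk: 92 mm deep (x) by 146 mm wide (y), base 44 mm high, 52 mm with the shut lid. Origin at the centre of its underside; its -x side is the front, +x the hinge side. Walls 6 mm. Inside, a grey insert with its top 34 mm above the desk has two equal square wells, 46 mm a side, at y = +33 and -33 mm on the case's middle line (x = 0), one coin in each, either way round.
- case_notch (a point): Centre of the notch in the top edge of the case's front wall, on the outer face: an opening 30 mm wide (y) and 8 mm high, from 36 to 44 mm above the desk (this point: 40 mm); its roof is the underside of the shut lid. Axes as the case. Behind the 6 mm wall the blade can go in level up to about 60 mm between the two coins, over the insert.
- lid_hinge (a point): Point on the lid's hinge line, at the middle of the case's rear top edge, 44 mm above the desk, 46 mm behind the case's centre. The hinge line is along the case's y. Axes as the case.
- lid (a joint): Angle of the lid: 0 shut, growing as the front edge rises; stop at 1.9. A flat wooden board 92 x 146 x 8 mm, flush with the case all round, 70 g. Two small spring roller catches hold it: about 2 N up at the front edge snaps it free within the first 4 mm of lift. Then it is loose: it falls shut when let go before about upright (1.5) and falls back to its stop beyond it.
- lid_edge (a point): Middle of the lower front edge of the lid, 92 mm from the hinge line; moves with the lid.
- opener: Letter opener lying flat right of the case (another one far right is out of reach): 243 mm, 50 g. Origin at mid-length on its underside; -y end is the blade's point. Black handle y = +55 to +122 mm, 16 mm wide, 9 mm thick; blade y = +57 to -122 mm, 12 mm wide, 4 mm thick, underside level with the handle's. Grip the handle firmly, or the lid tips the blade in the fingers.
- blade_tip (a point): Point of the blade: opener frame (0, -122, 2) mm.
- magnifier: Magnifier lying flat, 76 x 170 x 19 mm, 110 g. Origin at the middle of its length, on its underside. Round lens, 76 mm over its frame and 11 mm thick, at the -y end, centred at y = -47 mm; black handle from y = -10 to +85 mm, up to 20 mm wide and 19 mm thick.
- lens (a point): Centre of the lens glass: magnifier frame (0, -47, 6) mm; axes as the magnifier.
- large_coin: The larger coin: silver, 38 mm across, in a black round mount 44 mm across, 7.5 mm high, fixed in one of the two wells. Origin at the centre of the mount's underside, 28 mm above the desk; z up. Hidden until the lid is open (the pose is given all the same).
- large_coin_face (a point): Centre of the larger coin's face, 8.6 mm above its origin.
- small_coin: The smaller coin: silver, 22 mm across, in an equal black mount, in the other well. Origin as the larger coin's.
- glass_weight: Round glass paperweight, 72 mm across, 49 mm high, loose, between the magnifier and the case. Origin at the centre of its underside.
- mug: Striped mug, 86 mm across, 90 mm high, 120 mm long over its handle, loose, between the magnifier and the case. Origin under the middle of that length: the cup's own axis lies 17 mm to its +y, the handle reaches 60 mm to its -y.
- stamp: Rubber stamp standing upright, foot 28 x 56 mm, 67 mm high, loose, beyond the mug. Origin at the centre of its underside.
There are look-alikes about, which are no part of the job. Leave any green look-alike of the magnifier alone.

How it is judged:
On the way, in this order (a step that is already met when the one before it is completed fails the run):
1. the lid is levered up by the blade (value of joint lid above 0.15 rad and contact force between opener and case above 0.05 N).
2. the lid is swung back past upright (value of joint lid above 1.6 rad), for 0.2 s.
3. the opener is laid flat on the desk and let go (height (world z) of opener below 0.012 m and height (world z) of blade_tip below 0.014 m and contact force between opener and the fingers below 0.05 N and linear speed of opener below 0.03 m/s), for 0.2 s.
4. the magnifier is lifted (height (world z) of lens above 0.05 m and contact force between magnifier and the fingers above 1 N), for 0.2 s.
At the end, for the whole second after the job is handed in: Magnifier held still, touching only the fingers, tilt < 10 deg, lens centre within 10 mm of the larger coin's axis and 12 to 32 mm above its face; lid past 1.6 rad; opener flat on the desk, clear of the case; weight, mug and stamp within 20 mm of their start (horizontal distance between lens and large_coin_face below 0.01 m and z of lens in the frame of large_coin_face between 0.012 and 0.032 m and angle between magnifier's own z axis and vertical below 0.17 rad and linear speed of each of magnifier, opener below 0.02 m/s and contact force between magnifier and the fingers above 1 N and contact force between each of magnifier, opener and case below 0.05 N and contact force between magnifier and large_coin below 0.05 N and contact force between magnifier and small_coin below 0.05 N and value of joint lid above 1.6 rad and height (world z) of opener below 0.012 m and height (world z) of blade_tip below 0.014 m and distance of each of glass_weight, mug, stamp from where it was at the start of the episode below 0.02 m); the arm keeps its last pose, push and grip.
It fails at once if the fingers touch the case or its lid (contact force between the fingers and case above 1 N).
It fails at once if blade or magnifier touches a coin (contact force between any of opener, magnifier and large_coin above 0.3 N or contact force between any of opener, magnifier and small_coin above 0.3 N).
It fails at once if a bystander is displaced (distance of any of glass_weight, mug, stamp from where it was at the start of the episode above 0.02 m).
It also fails if it takes over 72 s, if anything falls off the work surface, if the arm or the gripper's body presses on something with over 40 N, if the wrist force passes 120 N, or if a joint passes its speed limit or range.

## Working session

There is one attempt and no reset: what is moved stays moved. The work goes in short steps, Python scripts to look and compute and a shell command to move; the robot and the scene stay as the last step left them, time stands still between calls to the robot, and variables do not carry over. Pictures are saved under pics/ and viewed, about 8 in all and at most 12, crops included, and the job is handed in when it is done.

```bash
mkdir -p pics
cat > h.py <<'E'
import numpy as np,cv2
from station import ctrl
from scipy.spatial.transform import Rotation as Ro
def cam(n):
    o=ctrl.get_obs(); c=ctrl.camera(n)
    K=np.array([[c['fx'],0,c['cx']],[0,c['fy'],c['cy']],[0,0,1.]]); c['K']=K
    if n=='wrist':
        T=np.array(c['tool_from_camera']); Rt=Ro.from_euler('xyz',o['eef_rot']).as_matrix()
        Rwc=Rt@T[:3,:3]; p=Rt@T[:3,3]+np.array(o['ee_pos'])
    else:
        R=np.array(c['R']); Rwc=R.T; p=-R.T@np.array(c['t'])
    c['Rwc']=Rwc;c['p']=p
    return c
def save(c,f,crop=None,s=1):
    im=c['pixels'][:,:,::-1]
    if crop: im=im[crop[1]:crop[3],crop[0]:crop[2]]
    cv2.imwrite(f,cv2.resize(im,None,fx=s,fy=s,interpolation=cv2.INTER_CUBIC))
def rays(c,uv):
    q=cv2.undistortPoints(np.array(uv,float).reshape(-1,1,2),c['K'],np.array(c['dist'],float)).reshape(-1,2)
    return np.c_[q,np.ones(len(q))]
def atz(c,uv,z):
    d=rays(c,uv)@c['Rwc'].T
    return c['p']+d*((z-c['p'][2])/d[:,2])[:,None]
def cloud(c):
    v,u=np.mgrid[0:480,0:640]; r=rays(c,np.stack([u,v],-1).reshape(-1,2))
    P=(r*c['depth'].reshape(-1,1))@c['Rwc'].T+c['p']
    P=P.reshape(480,640,3); P[c['depth']==0]=np.nan
    return P
def pix(c,X):
    R=c['Rwc'].T; return cv2.projectPoints(np.array(X,float).reshape(-1,1,3),cv2.Rodrigues(R)[0],-R@c['p'],c['K'],np.array(c['dist'],float))[0].reshape(-1,2)
E
python3 - <<'E'
from h import *
import pickle
o=ctrl.get_obs();print(o)
for n in ['top','scene']:
    c=cam(n);save(c,f'pics/{n}0.png');pickle.dump(c,open(f'{n}0.pkl','wb'));print(n,c['p'],c['Rwc'][:,2])
E
```

```text
{'time_s': 0.0, 'qpos': array([ 1.17039545e+00,  3.00516453e-01,  1.52158664e+00,  6.43132472e-06,
        1.32069306e+00, -6.66008216e-02]), 'joint_vel': array([-1.40460216e-06,  1.96262701e-03, -4.00078018e-04, -8.29714503e-04,
        1.01830084e-03,  1.49071740e-03]), 'tau': array([ 6.70731351e-04, -5.31808555e+01, -3.52729261e+01,  7.08063575e-02,
        2.44707201e-02, -1.22315214e-04]), 'ee_pos': array([0.18009738, 0.51939638, 0.2035591 ]), 'eef_rot': array([-3.14039224e+00, -8.63102955e-05,  2.80779095e+00]), 'force': array([0.3022585 , 1.18129419, 0.38857374]), 'moment': array([-0.03163607,  0.01201179,  0.00833759]), 'grip_width': 0.0939922852246284}
top [ 0.30128937 -0.02135633  1.21330009] [ 0.18948342  0.01002451 -0.98183275]
scene [-0.10242534 -0.34301735  0.93737458] [ 0.55642383  0.29934546 -0.7751031 ]
```

View pics/top0.png

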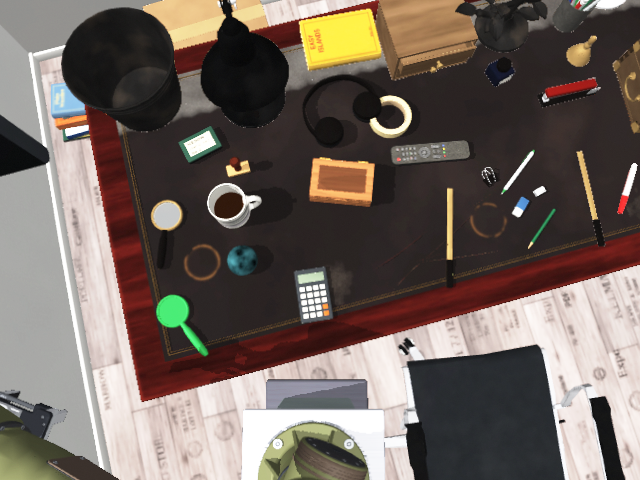

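View pics/scene0.png

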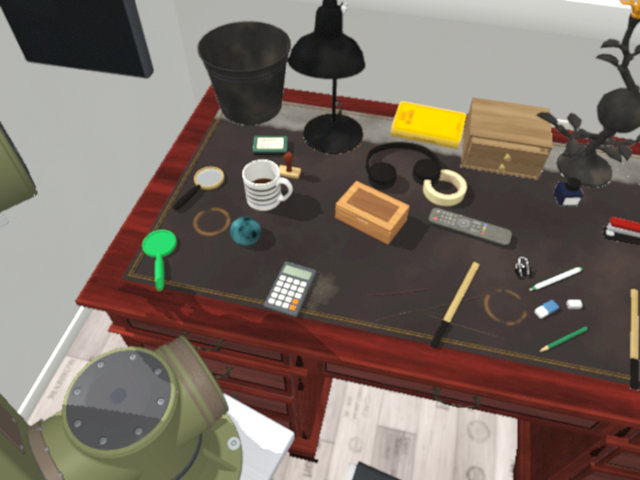

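Top view: case at (342,181). There are two letter openers: (450,235), just right of the case, and (590,200), far right and out of reach. I take the first. There are also two magnifiers: the black-handled one with its lens at (166,215) and handle to (162,262), and the green look-alike at (175,312). I take the black-handled one. The weight is at (242,260), the mug at (228,203) and the stamp at (238,167). Next I measure these and make one enlarged crop.

Run:
```python
from h import *
import pickle
c=pickle.load(open('top0.pkl','rb'));P=cloud(c)
im=c['pixels'].astype(int);hsv=cv2.cvtColor(c['pixels'],cv2.COLOR_RGB2HSV)
def box(u0,v0,u1,v1): m=np.zeros((480,640),bool);m[v0:v1,u0:u1]=1;return m
def rep(n,m,z=None):
    X=P[m];X=X[~np.isnan(X).any(1)]
    r=cv2.minAreaRect((X[:,:2]*1000).astype(np.float32));b=cv2.boxPoints(r)
    print(n,len(X),'med',X.mean(0).round(4),'z',np.percentile(X[:,2],[2,50,98]).round(4),'rect',np.round(r[0],1),np.round(r[1],1),round(r[2],1));return X
z=P[...,2]
X=P[box(300,220,300+100,240)];print('desk z',np.nanmedian(X[:,2]))
rep('lid',box(295,145,390,215)&(z>.044))
m=box(430,180,470,285)&(hsv[...,1]>80)&(hsv[...,2]>120)
X=rep('blade',m);
vv,uu=np.nonzero(m);print('blade uv',vv.min(),vv.max(),uu[vv<vv.min()+3].mean(),uu[vv>vv.max()-3].mean())
print('blade ends',atz(c,[[uu[vv<vv.min()+3].mean(),vv.min()],[uu[vv>vv.max()-3].mean(),vv.max()+1]],.004))
for n,b,t in [('hand',(435,255,470,295),.004),('mag',(140,190,195,280),.004),('mug',(200,175,268,232),.01),('weight',(222,242,262,280),.01),('stamp',(222,150,256,180),.01),('head',(300,70,415,150),.02),('remote',(388,135,475,170),.006),('calc',(290,262,335,325),.006)]:
    rep(n,box(*b)&(z>t))
a=c['pixels'][170:290,130:280];b=c['pixels'][170:290,380:530]
cv2.imwrite('pics/crop.png',cv2.resize(np.hstack([a,b])[:,:,::-1],None,fx=2.6,fy=2.6,interpolation=cv2.INTER_CUBIC))
```

```text
desk z 7.290414582017402e-05
lid 2379 med [ 0.6743 -0.0676  0.0521] z [0.0468 0.0521 0.057 ] rect [677.2 -67.8] [146.2  97.7] 84.0
blade 429 med [ 0.5799 -0.3269  0.0026] z [-0.0029  0.0028  0.0082] rect [ 581.2 -327.5] [ 15.7 177.3] 86.9
blade uv 188 259 449.3529411764706 449.3529411764706
blade ends [[ 0.66780211 -0.33069304  0.004     ]
 [ 0.49056705 -0.32179607  0.004     ]]
hand 257 med [ 0.4603 -0.3203  0.0079] z [0.0041 0.0079 0.013 ] rect [ 458.7 -325.4] [88.1 78.5] 0.9
mag 1284 med [0.5694 0.3562 0.0094] z [0.0041 0.0083 0.0199] rect [554.3 353.4] [220.7 132.8] 2.5
mug 1585 med [0.6148 0.1922 0.0497] z [0.0165 0.0366 0.0917] rect [627.9 197.6] [119.1 107.2] 44.4
weight 733 med [0.4856 0.164  0.0388] z [0.0201 0.0402 0.0508] rect [486.8 166.8] [66.9 71.9] 8.8
stamp 276 med [0.7149 0.1845 0.0317] z [0.0102 0.0152 0.069 ] rect [716.7 185. ] [28.1 55.6] 14.5
head 2266 med [ 0.8532 -0.111   0.0341] z [0.0205 0.0351 0.0611] rect [ 866.5 -110.1] [272.3 207.3] 89.2
remote 1540 med [ 0.7553 -0.2834  0.0165] z [0.0073 0.0168 0.0219] rect [ 759.3 -288.9] [211.4  87.7] 89.6
calc 1708 med [4.084e-01 1.000e-04 1.150e-02] z [0.0065 0.0114 0.0172] rect [412.7   3.8] [143.8  96.9] 0.8
```

View pics/crop.png

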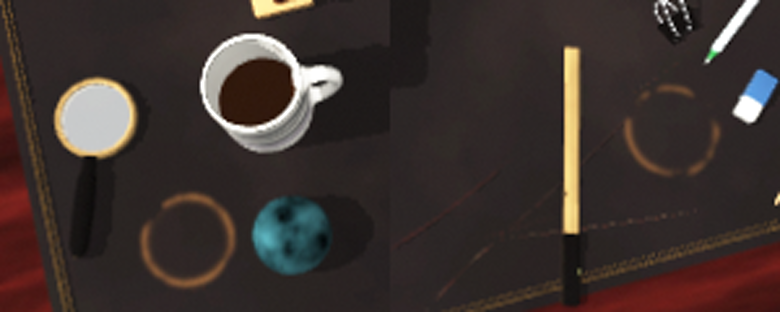

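The enlarged crop confirms both: the black-handled magnifier with a brass-rimmed lens, left, and the black-handled opener at crop (571,47)-(571,300), right of the case. Now I move over the opener's handle.

```bash
python3 -m creep '{"translation":[[40,-10,0],[80,-20,0],[120,-30,0],[160,-40,0],[200,-50,0]],"yaw":[0.1,0.2,0.283,0.283,0.283],"gripper":[0,0,0,0,0]}'
python3 -m creep '{"translation":[[16,-38,0],[32,-76,0],[48,-114,0],[64,-152,0],[80,-190,0]],"yaw":[0,0,0,0,0],"gripper":[0,0,0,0,0]}'
python3 -m creep '{"translation":[[4,-40,0],[8,-80,0],[12,-120,0],[16,-160,0],[20,-200,0]],"yaw":[0,0,0,0,0],"gripper":[0,0,0,0,0]}'
python3 -m creep '{"translation":[[0,-40,0],[0,-80,0],[0,-120,0],[0,-160,0],[0,-200,0]],"yaw":[0,0,0,0,0],"gripper":[0,0,0,0,0]}'
python3 -m creep '{"translation":[[0,-40,-10],[0,-80,-20],[0,-120,-30],[0,-160,-50],[0,-195,-60]],"yaw":[0,0,0,0,0],"gripper":[0,0,0,0,0]}'
```

```text
time_s: 0.52
ee_pos: [0.3818, 0.4685, 0.2034]
eef_rot: [-3.14, -0.0, 3.092]
force: [0.0, 0.2, -0.3]
grip_width: 0.0939
time_s: 0.93
ee_pos: [0.4621, 0.2765, 0.2031]
eef_rot: [-3.14, -0.001, 3.092]
force: [0.4, 1.5, 0.5]
grip_width: 0.0941
time_s: 1.35
ee_pos: [0.4817, 0.0746, 0.203]
eef_rot: [-3.14, -0.001, 3.092]
force: [0.4, 1.1, 0.0]
grip_width: 0.0942
time_s: 1.77
ee_pos: [0.4812, -0.1273, 0.2029]
eef_rot: [-3.14, -0.001, 3.092]
force: [0.5, 0.2, -0.3]
grip_width: 0.0942
time_s: 2.18
ee_pos: [0.4803, -0.324, 0.1412]
eef_rot: [-3.141, -0.002, 3.091]
force: [1.2, 0.5, -0.7]
grip_width: 0.0938
```

Run:
```python
from h import *
import pickle
c=cam('wrist');save(c,'pics/w1.png');pickle.dump(c,open('w1.pkl','wb'));print(c['p'],c['Rwc'][:,2],ctrl.get_obs()['ee_pos'])
hsv=cv2.cvtColor(c['pixels'],cv2.COLOR_RGB2HSV);m=((hsv[...,1]>80)&(hsv[...,2]>120)&(hsv[...,0]>10)&(hsv[...,0]<30)).astype(np.uint8)
n,l,s,ce=cv2.connectedComponentsWithStats(m)
for i in range(1,n):
    if s[i,4]>300:
        vv,uu=np.nonzero(l==i);print(s[i]);X=atz(c,np.c_[uu,vv],.004);r=cv2.minAreaRect((X[:,:2]*1000).astype(np.float32));print(r)
c=pickle.load(open('top0.pkl','rb'));P=cloud(c);z=P[...,2]
# lid outline from colour at z=.052
hs=cv2.cvtColor(c['pixels'],cv2.COLOR_RGB2HSV)
m=np.zeros((480,640),bool);m[145:215,295:390]=1
m&=(z>.048)&(z<.056)&(hs[...,1]>80)
vv,uu=np.nonzero(m);X=atz(c,np.c_[uu,vv],.052);r=cv2.minAreaRect((X[:,:2]*1000).astype(np.float32));print('lid',r,X.mean(0))
```

```text
[ 0.40938748 -0.31947059  0.32134752] [ 0.24530701 -0.01302271 -0.96935797] [ 0.47903043 -0.32898183  0.13874668]
[ 306  240   27  137 3564]
((550.4461059570312, -328.90240478515625), (20.389892578125, 115.9205551147461), 86.61415100097656)
[  17  358   58   92 2449]
((621.4161376953125, -560.986328125), (39.249359130859375, 92.5245132446289), 70.7912368774414)
[ 569  358   58   92 2425]
((644.8287963867188, -101.35507202148438), (91.8467788696289, 38.701019287109375), 13.904882431030273)
lid ((675.6268920898438, -67.68814086914062), (145.72499084472656, 95.51585388183594), 84.1545181274414) [ 0.67448561 -0.06799038  0.052     ]
```

View pics/w1.png

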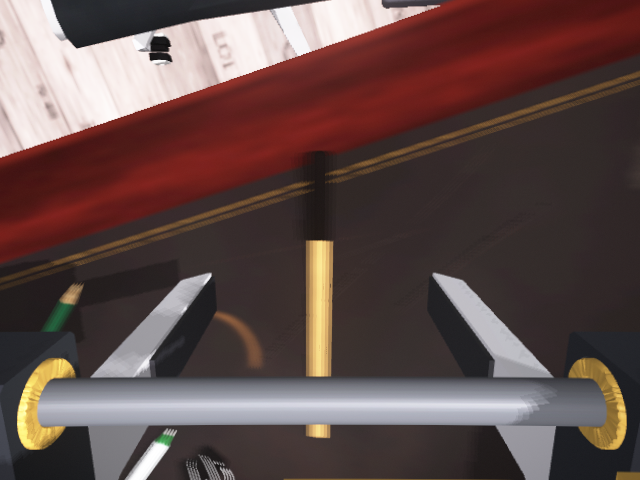

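The wrist view shows the opener between the open fingers: handle from (318,152) to (320,240), blade below that. I go down and grip just behind the handle's front end.

```bash
python3 -m creep '{"translation":[[1,5,-35],[1,5,-70],[1,5,-100],[1,5,-113],[1,5,-117]],"yaw":[0,0,0,0,0],"gripper":[0,0,0,0,0]}' 60
python3 -m creep '{"translation":[[0,0,0],[0,0,0],[0,0,0],[0,0,0],[0,0,0]],"yaw":[0,0,0,0,0],"gripper":[255,255,255,255,255]}' 60
python3 -m creep '{"translation":[[0,0,0],[0,0,0],[0,0,0],[0,0,0],[0,0,0]],"yaw":[0,0,0,0,0],"gripper":[255,255,255,255,255]}' 60
```

```text
time_s: 2.65
ee_pos: [0.4791, -0.3232, 0.0194]
eef_rot: [3.14, -0.008, 3.088]
force: [0.9, 0.3, 1.0]
grip_width: 0.0942
time_s: 3.07
ee_pos: [0.4795, -0.3235, 0.0206]
eef_rot: [3.141, -0.007, 3.089]
force: [-0.8, -0.1, 0.2]
grip_width: 0.0643
time_s: 3.48
ee_pos: [0.4795, -0.3235, 0.0206]
eef_rot: [3.141, -0.007, 3.089]
force: [-0.2, 0.1, -0.5]
grip_width: 0.0307
```

```bash
python3 -m creep '{"translation":[[0,0,0],[0,0,0],[0,0,0],[0,0,0],[0,0,0]],"yaw":[0,0,0,0,0],"gripper":[255,255,255,255,255]}' 60
python3 -m creep '{"translation":[[0,0,0],[0,0,20],[0,0,40],[0,0,60],[0,0,60]],"yaw":[0,0,0,0,0],"gripper":[255,255,255,255,255]}' 60
python3 -m creep '{"translation":[[-30,30,0],[-60,60,0],[-90,90,0],[-90,120,0],[-90,150,0]],"yaw":[0,0,-0.05,-0.05,-0.05],"gripper":[255,255,255,255,255]}' 60
python3 -m creep '{"translation":[[0,40,0],[0,80,0],[0,105,0],[0,113,0],[0,113,0]],"yaw":[0,0,0,0,0],"gripper":[255,255,255,255,255]}' 60
cat > tip.py <<'E'
from h import *
import sys
o=ctrl.get_obs();c=cam('scene');P=cloud(c);save(c,sys.argv[1],(260,120,480,320),3)
t=cam('top');Q=cloud(t);save(t,sys.argv[1].replace('.png','t.png'),(260,140,460,320),3)
y=o['eef_rot'][2]-np.pi/2-np.pi/2
for c,P in((c,P),(t,Q)):
    d=P-o['ee_pos'];h=np.array([np.cos(y),np.sin(y)])
    a=d[...,0]*h[0]+d[...,1]*h[1];b=-d[...,0]*h[1]+d[...,1]*h[0]
    m=(a>.03)&(a<.21)&(abs(b)<.02)&(P[...,2]>.022)&(P[...,2]<o['ee_pos'][2]+.03)
    print(m.sum())
    if m.sum()<20: continue
    A,B,Z=a[m],b[m],P[...,2][m]
    k=np.polyfit(A,Z,1);kb=np.polyfit(A,B,1);print('z=',k,'b=',kb,'amax',np.percentile(A,99),A.max(),'z rel',np.polyval(k,[0,.186])-o['ee_pos'][2])
print(o['ee_pos'],o['eef_rot'],o['grip_width'],o['force'],y)
E
python3 tip.py pics/t1.png
```

```text
time_s: 3.9
ee_pos: [0.4795, -0.3234, 0.0205]
eef_rot: [3.141, -0.007, 3.089]
force: [-0.3, -1.0, -0.4]
grip_width: 0.0004
time_s: 4.32
ee_pos: [0.4809, -0.3245, 0.0844]
eef_rot: [-3.139, -0.002, 3.089]
force: [-0.5, -0.3, 0.5]
grip_width: 0.0001
time_s: 4.73
ee_pos: [0.3893, -0.1732, 0.084]
eef_rot: [-3.139, -0.003, 3.037]
force: [1.2, -0.3, 0.5]
grip_width: 0.0005
time_s: 5.15
ee_pos: [0.3892, -0.059, 0.0838]
eef_rot: [-3.14, -0.003, 3.039]
force: [-0.6, -0.4, 0.3]
grip_width: 0.0003
0
0
[ 0.38921997 -0.05897361  0.08383062] [-3.13951669e+00 -2.78455703e-03  3.03928046e+00] 0.00025769675151391926 [-0.64651045 -0.36543881  0.28683458] -0.10231219447660456
```

The grip closed on nothing, so I look.

Run:
```python
from h import *
import pickle
c0=pickle.load(open('top0.pkl','rb'));c=cam('top')
a=c0['pixels'][160:300,400:500];b=c['pixels'][160:300,280:500]
cv2.imwrite('pics/miss.png',cv2.resize(np.hstack([a,b])[:,:,::-1],None,fx=2.4,fy=2.4,interpolation=cv2.INTER_CUBIC))
m=np.zeros((480,640),bool);m[170:300,420:480]=1
for q in(c0,c):
    hsv=cv2.cvtColor(q['pixels'],cv2.COLOR_RGB2HSV)
    vv,uu=np.nonzero(m&(hsv[...,1]>80)&(hsv[...,2]>120));X=atz(q,np.c_[uu,vv],.004)
    print(cv2.minAreaRect((X[:,:2]*1000).astype(np.float32)),vv.min(),vv.max())
```

```text
((578.754638671875, -358.92718505859375), (76.79110717773438, 175.50306701660156), 87.19979095458984) 188 259
((578.307373046875, -358.4830627441406), (78.21524047851562, 175.6248321533203), 86.38697814941406) 188 259
```

View pics/miss.png

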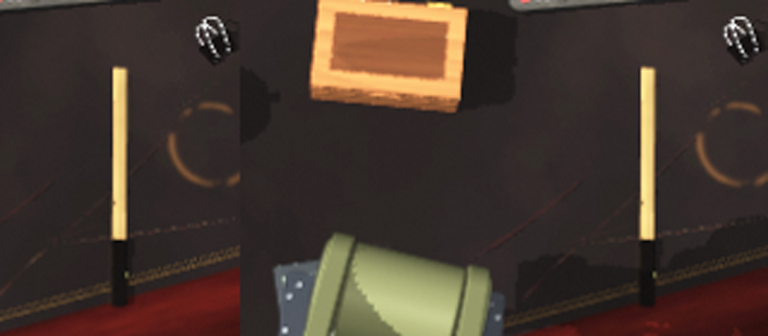

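Run:
```python
from h import *
import pickle
for nm in('w1','now'):
    c=pickle.load(open('w1.pkl','rb')) if nm=='w1' else cam('wrist')
    if nm=='now': save(c,'pics/w2.png')
    T=np.array(c['tool_from_camera']); v,u=np.mgrid[0:480,0:640];r=rays(c,np.stack([u,v],-1).reshape(-1,2))
    P=r*c['depth'].reshape(-1,1)@T[:3,:3].T+T[:3,3]
    P=P[c['depth'].ravel()>0]
    m=(abs(P[:,0])<.015)&(P[:,2]<.06)&(abs(P[:,1])<.07)
    X=P[m];print(nm,len(X));
    for z0 in np.arange(-.08,.06,.005):
        k=(X[:,2]>=z0)&(X[:,2]<z0+.005)
        if k.sum():print(round(z0,3),k.sum(),X[k].min(0).round(4),X[k].max(0).round(4))
```

```text
w1 22347
-0.08 1074 [-0.0107 -0.0587 -0.08  ] [ 0.0102  0.0603 -0.075 ]
-0.075 1176 [-0.0106 -0.0586 -0.075 ] [ 0.0102  0.0606 -0.07  ]
-0.07 1206 [-0.0009 -0.0587 -0.07  ] [ 0.0101  0.0605 -0.065 ]
-0.065 1117 [-0.0038 -0.0588 -0.065 ] [ 0.0101  0.0607 -0.06  ]
-0.06 1119 [-0.0063 -0.0583 -0.06  ] [ 0.01    0.0599 -0.055 ]
-0.055 1046 [-0.0087 -0.0585 -0.055 ] [ 0.0102  0.06   -0.05  ]
-0.05 952 [-0.0088 -0.0583 -0.05  ] [ 0.0098  0.0602 -0.045 ]
-0.045 902 [-0.0086 -0.0584 -0.045 ] [ 0.0099  0.0599 -0.04  ]
-0.04 835 [-0.0084 -0.0583 -0.04  ] [ 0.0097  0.0596 -0.035 ]
-0.035 748 [-0.0084 -0.0582 -0.035 ] [ 0.0098  0.0601 -0.03  ]
-0.03 667 [-0.0086 -0.0581 -0.03  ] [ 0.0097  0.06   -0.025 ]
-0.025 610 [-0.0088 -0.0581 -0.025 ] [ 0.0096  0.0598 -0.02  ]
-0.02 572 [-0.0084 -0.0584 -0.02  ] [ 0.0097  0.0596 -0.015 ]
-0.015 493 [-0.0085 -0.0575 -0.015 ] [ 0.0097  0.0592 -0.01  ]
-0.01 413 [-0.0089 -0.0572 -0.01  ] [ 0.0096  0.059  -0.005 ]
-0.005 276 [-0.0086 -0.0521 -0.005 ] [ 0.0094  0.0555 -0.0001]
0.0 3 [0.0072 0.0483 0.0001] [0.0087 0.0503 0.0004]
now 4278
-0.075 107 [ 0.003  -0.0
[... 270 characters left out ...]
   0.0135 -0.05  ]
-0.05 462 [ 0.0069 -0.0116 -0.05  ] [ 0.01    0.0133 -0.045 ]
-0.045 429 [ 0.0069 -0.0116 -0.045 ] [ 0.01    0.0134 -0.04  ]
-0.04 380 [ 0.0069 -0.0116 -0.04  ] [ 0.0097  0.0132 -0.0351]
-0.035 363 [ 0.0071 -0.0114 -0.035 ] [ 0.0098  0.0134 -0.03  ]
-0.03 322 [ 0.0071 -0.0115 -0.03  ] [ 0.0097  0.0132 -0.025 ]
-0.025 298 [ 0.007  -0.0115 -0.025 ] [ 0.0097  0.0132 -0.02  ]
-0.02 258 [ 0.007  -0.0115 -0.02  ] [ 0.0096  0.0132 -0.015 ]
-0.015 241 [ 0.007  -0.0113 -0.015 ] [ 0.0098  0.0131 -0.01  ]
-0.01 185 [ 0.0073 -0.0102 -0.01  ] [ 0.0097  0.012  -0.005 ]
-0.005 75 [ 0.007  -0.0058 -0.005 ] [ 0.0096  0.0075 -0.    ]
0.0 1 [ 0.007  -0.0007  0.0009] [ 0.007  -0.0007  0.0009]
```

View pics/w2.png

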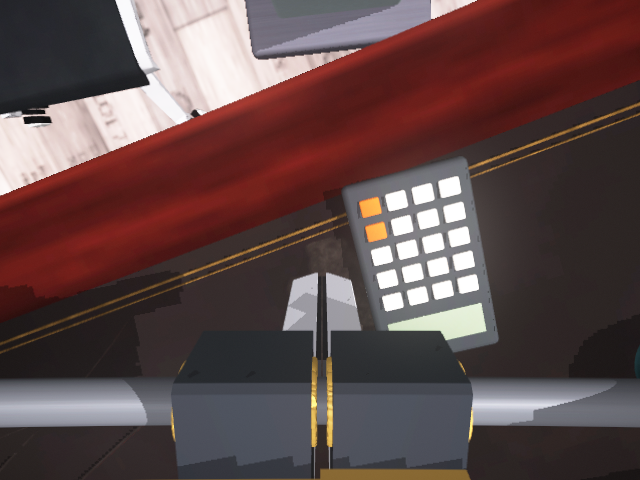

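The wrist view shows closed, empty fingers, with tips at (322,272). Depth puts these tips at tool z ≈ 0, not 19 mm ahead of the TCP, so I closed above the handle. I check this against the desk's height and go back, lower and in small steps.

```bash
python3 - <<'E'
from h import *
import pickle
c=pickle.load(open('w1.pkl','rb'));P=cloud(c);print('desk z in wrist view',np.nanmedian(P[280:300,230:300,2]),np.nanmedian(P[280:300,350:420,2]),'handle z',np.nanmedian(P[180:225,312:326,2]))
E
python3 -m creep '{"translation":[[0,-40,0],[0,-80,0],[0,-113,0],[0,-113,0],[0,-113,0]],"yaw":[0,0,0,0,0],"gripper":[0,0,0,0,0]}'
python3 -m creep '{"translation":[[30,-30,0],[60,-60,0],[91,-90,0],[91,-120,0],[91,-149,0]],"yaw":[0,0,0.05,0.05,0.05],"gripper":[0,0,0,0,0]}'
python3 -m creep '{"translation":[[1,0,-35],[1,0,-60],[1,0,-63],[1,0,-63],[1,0,-63]],"yaw":[0,0,0,0,0],"gripper":[0,0,0,0,0]}'
```

```text
desk z in wrist view -0.00030275572561661024 -0.00035011437131723944 handle z 0.008175445622075617
time_s: 5.77
ee_pos: [0.3888, -0.1762, 0.0836]
eef_rot: [-3.14, -0.003, 3.031]
force: [-0.0, 0.1, 0.6]
grip_width: 0.0304
time_s: 6.18
ee_pos: [0.4809, -0.3261, 0.0829]
eef_rot: [-3.14, -0.004, 3.083]
force: [0.3, 1.1, -0.9]
grip_width: 0.0638
time_s: 6.6
ee_pos: [0.4824, -0.3259, 0.0212]
eef_rot: [-3.139, -0.003, 3.083]
force: [0.6, 0.2, -0.1]
grip_width: 0.0934
```

```bash
python3 -m creep '{"translation":[[-2,2,-5],[-2,2,-8],[-2,2,-10],[-2,2,-12],[-2,2,-12]],"yaw":[0,0,0,0,0],"gripper":[0,0,0,0,0]}'
python3 -m creep '{"translation":[[0,0,-2],[0,0,-4],[0,0,-4],[0,0,-4],[0,0,-4]],"yaw":[0,0,0,0,0],"gripper":[0,0,0,0,0]}'
```

```text
time_s: 7.02
ee_pos: [0.4804, -0.3239, 0.0091]
eef_rot: [-3.139, -0.003, 3.083]
force: [0.5, -1.5, 0.0]
grip_width: 0.094
time_s: 7.43
ee_pos: [0.4804, -0.3239, 0.0051]
eef_rot: [-3.139, -0.003, 3.083]
force: [0.1, -0.3, -0.6]
grip_width: 0.0942
```

```bash
python3 -m creep '{"translation":[[0,0,-2],[0,0,-3],[0,0,-3],[0,0,-3],[0,0,-3]],"yaw":[0,0,0,0,0],"gripper":[255,255,255,255,255]}' 60
python3 -m creep '{"translation":[[0,0,0],[0,0,0],[0,0,0],[0,0,0],[0,0,0]],"yaw":[0,0,0,0,0],"gripper":[255,255,255,255,255]}' 60
python3 -m creep '{"translation":[[0,0,0],[0,0,0],[0,0,0],[0,0,0],[0,0,0]],"yaw":[0,0,0,0,0],"gripper":[255,255,255,255,255]}' 60
```

```text
time_s: 7.85
ee_pos: [0.4804, -0.3239, 0.0021]
eef_rot: [-3.139, -0.003, 3.083]
force: [0.5, 0.3, 0.6]
grip_width: 0.0642
time_s: 8.27
ee_pos: [0.4804, -0.3239, 0.0021]
eef_rot: [-3.139, -0.003, 3.083]
force: [-0.1, -0.6, 0.6]
grip_width: 0.0306
time_s: 8.68
ee_pos: [0.4804, -0.3239, 0.0021]
eef_rot: [-3.14, -0.003, 3.083]
force: [0.3, 0.0, 0.6]
grip_width: 0.0148
```

Gripped (14.8 mm opening). I lift, move in front of the notch and measure the blade.

```bash
python3 -m creep '{"translation":[[0,0,10],[0,0,30],[0,0,55],[-20,20,75],[-40,40,75]],"yaw":[0,0,0,0,0],"gripper":[255,255,255,255,255]}' 60
python3 -m creep '{"translation":[[-15,30,0],[-27,65,0],[-27,100,0],[-27,135,0],[-27,170,0]],"yaw":[0,-0.02,-0.044,-0.044,-0.044],"gripper":[255,255,255,255,255]}' 60
python3 -m creep '{"translation":[[0,30,0],[0,55,0],[0,68,0],[0,73,0],[0,73,0]],"yaw":[0,0,0,0,0],"gripper":[255,255,255,255,255]}' 60
python3 tip.py pics/t2.png
```

```text
time_s: 9.1
ee_pos: [0.4415, -0.2848, 0.0812]
eef_rot: [-3.136, 0.002, 3.083]
force: [0.8, 0.0, -0.2]
grip_width: 0.0148
time_s: 9.52
ee_pos: [0.4142, -0.1135, 0.0821]
eef_rot: [-3.136, 0.003, 3.038]
force: [0.4, -0.0, -1.5]
grip_width: 0.0149
time_s: 9.93
ee_pos: [0.4144, -0.0399, 0.0826]
eef_rot: [-3.136, 0.004, 3.04]
force: [-0.3, -0.7, -0.9]
grip_width: 0.0146
162
z= [-0.00047082  0.08370728] b= [ 0.00820958 -0.0007761 ] amax 0.18577485651926395 0.1889538135649103 z rel [0.00107948 0.00099191]
263
z= [-0.00168481  0.08436818] b= [ 0.0036365  -0.00068287] amax 0.18626076753852622 0.18648143133066306 z rel [0.00174039 0.00142701]
[ 0.41441995 -0.03991212  0.0826278 ] [-3.13566821  0.00408813  3.03959391] 0.01464918223111131 [-0.27099466 -0.71901286 -0.85699532] -0.10199874665072395
```

View pics/t2.png

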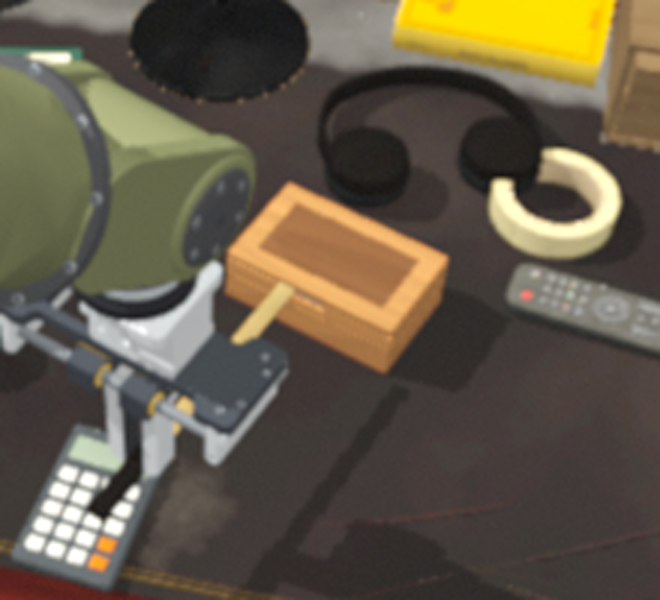

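The opener is level in the fingers, its tip at crop (285,292). The notch shows in the front wall at about (312,298). I check that against my estimate, lower to notch height and insert about 15 mm.

```bash
python3 - <<'E'
from h import *
import pickle
c=pickle.load(open('scene0.pkl','rb'))
print(atz(c,[[364,219.5]],.041), pix(c,[[.6292,-.0631,.04]]))
E
python3 -m creep '{"translation":[[0,-1,-15],[0,-1.5,-32],[0,-1.5,-40],[0,-1.5,-42],[0,-1.5,-42]],"yaw":[0,0,0,0,0],"gripper":[255,255,255,255,255]}' 60
python3 tip.py pics/t3.png
```

```text
[[ 0.6307831  -0.06753588  0.041     ]] [[361.9314275  219.54483695]]
time_s: 10.45
ee_pos: [0.4142, -0.043, 0.0402]
eef_rot: [-3.136, 0.003, 3.037]
force: [-0.6, 0.2, -1.0]
grip_width: 0.0148
171
z= [-0.00243963  0.04124144] b= [ 0.00994531 -0.00123696] amax 0.18564415110992907 0.18808059069301963 z rel [0.00102701 0.00057324]
255
z= [-0.00175254  0.04241467] b= [ 6.49077646e-03 -7.53653098e-06] amax 0.18611863348062466 0.1886367767998371 z rel [0.00220025 0.00187427]
[ 0.41424505 -0.0430408   0.04021443] [-3.13563860e+00  2.75153057e-03  3.03713730e+00] 0.014811450747820901 [-0.55004701  0.22391028 -1.03712171] -0.10445535363801195
```

```bash
python3 -m creep '{"translation":[[12,-1,0],[24,-2.5,0],[33,-3.5,0],[40,-4,0],[45,-4.6,0]],"yaw":[0,0,0,0,0],"gripper":[255,255,255,255,255]}' 60
python3 -m creep '{"translation":[[0,0,0],[0,0,0]],"yaw":[0,0],"gripper":[255,255]}' 60
python3 tip.py pics/t4.png
```

```text
time_s: 10.97
ee_pos: [0.4605, -0.0475, 0.0413]
eef_rot: [-3.135, 0.005, 3.038]
force: [-0.1, -0.1, -0.5]
grip_width: 0.0144
time_s: 11.13
ee_pos: [0.4604, -0.0475, 0.0413]
eef_rot: [-3.136, 0.005, 3.038]
force: [0.1, 0.1, -0.4]
grip_width: 0.0148
449
z= [0.07956077 0.03269277] b= [ 0.00122708 -0.00057285] amax 0.20923355626306997 0.20997227133018576 z rel [-0.00856486  0.00623344]
501
z= [0.1218993  0.02736044] b= [-0.00681536  0.00144331] amax 0.20858735951858703 0.20979886873854423 z rel [-0.01389719  0.00877608]
[ 0.4604183  -0.04751126  0.04125763] [-3.13550825  0.00473287  3.03774358] 0.014762530155976257 [ 0.1260586   0.10123986 -0.35493636] -0.10384906952903394
```

View pics/t4.png

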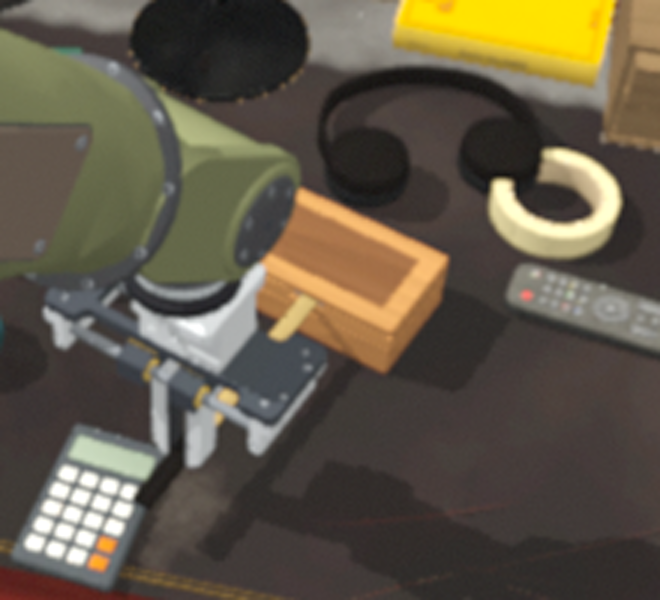

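The blade is in the notch with no force on it. I lift to snap the catches.

```bash
python3 -m creep '{"translation":[[0,0,3],[0,0,6],[0,0,9],[0,0,12],[0,0,15]],"yaw":[0,0,0,0,0],"gripper":[255,255,255,255,255]}' 60
python3 -m creep '{"translation":[[0,0,2],[1,0,4],[2,0,6],[3,0,8],[3,0,8]],"yaw":[0,0,0,0,0],"gripper":[255,255,255,255,255]}' 60
python3 tip.py pics/t5.png
```

```text
time_s: 11.65
ee_pos: [0.4601, -0.0475, 0.0566]
eef_rot: [-3.136, 0.005, 3.038]
force: [2.0, -0.1, -3.0]
grip_width: 0.0149
time_s: 12.07
ee_pos: [0.4632, -0.0475, 0.0648]
eef_rot: [-3.136, 0.005, 3.038]
force: [-0.5, 1.1, -2.6]
grip_width: 0.0147
389
z= [-0.02868734  0.054761  ] b= [ 0.00661021 -0.0010514 ] amax 0.20918125003231589 0.2098757173155497 z rel [-0.01003904 -0.01537488]
501
z= [0.04229526 0.04305049] b= [-0.00023024  0.00012777] amax 0.20936974897515187 0.20969639349591462 z rel [-0.02174955 -0.01388263]
[ 0.46317509 -0.04745166  0.06480004] [-3.13551642  0.00454562  3.03771566] 0.014743655709481565 [-0.4902301   1.12103527 -2.61581881] -0.10387699710014298
```

View pics/t5.png

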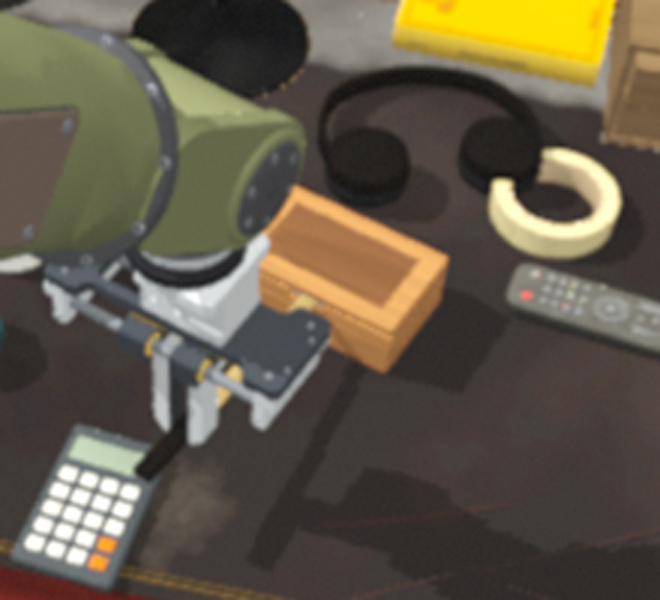

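The blade slipped about 7° tip-down in the fingers and the lid is still shut: blade visible from (290,300) to (235,380), handle end at (145,470). With a shallow insertion the arm is too long. I press the blade back towards level on the sill and insert about 50 mm, so that the load acts at the lid's front edge with a shorter arm.

```bash
sed -i 's/a<.21/a<.150/' tip.py
python3 -m creep '{"translation":[[0,0,-4],[0,0,-8],[0,0,-12],[0,0,-16],[0,0,-18]],"yaw":[0,0,0,0,0],"gripper":[255,255,255,255,255]}' 60
python3 -m creep '{"translation":[[0,0,-1],[0,0,-2],[0,0,-3],[0,0,-3],[0,0,-3]],"yaw":[0,0,0,0,0],"gripper":[255,255,255,255,255]}' 60
python3 tip.py pics/t6.png
```

```text
time_s: 12.58
ee_pos: [0.4632, -0.0475, 0.046]
eef_rot: [-3.136, 0.005, 3.038]
force: [0.3, 0.2, -0.7]
grip_width: 0.0154
time_s: 13.0
ee_pos: [0.4633, -0.0475, 0.0431]
eef_rot: [-3.136, 0.005, 3.038]
force: [0.2, 0.8, -0.7]
grip_width: 0.0146
68
z= [-0.03462746  0.04400895] b= [ 0.02495905 -0.00304288] amax 0.1480836116281677 0.14827112800216807 z rel [ 0.0009561 -0.0054846]
123
z= [-0.0156693   0.04223234] b= [ 0.00344668 -0.0003883 ] amax 0.14921371082185317 0.14956890551254598 z rel [-0.00082051 -0.003735  ]
[ 0.46327248 -0.04749141  0.04305285] [-3.13551596  0.00499254  3.03767713] 0.01456682141832887 [ 0.1540032   0.78321333 -0.68200703] -0.1039155262059599
```

```bash
python3 -m creep '{"translation":[[0,0,2],[8,-1,2],[16,-2,2],[24,-2.6,2],[32,-3.4,2]],"yaw":[0,0,0,0,0],"gripper":[255,255,255,255,255]}' 60
python3 -m creep '{"translation":[[0,0,2],[0,0,4],[0,0,6],[0,0,8],[0,0,8]],"yaw":[0,0,0,0,0],"gripper":[255,255,255,255,255]}' 60
sed -i 's/a<.150/a<.120/' tip.py;python3 tip.py pics/t7.png
python3 - <<'E'
from h import *
c=cam('top');P=cloud(c);u=np.array([np.cos(-.1035),np.sin(-.1035)])
for s in (-.04,-.03,.0,.03):
  m=np.nonzero((abs((P[...,0]-.675)*u[0]+(P[...,1]+.0678)*u[1]-s)<.004)&(abs(-(P[...,0]-.675)*u[1]+(P[...,1]+.0678)*u[0])<.06)&(P[...,2]>.03));print(s,len(m[0]),np.median(P[m][:,2]))
E
```

```text
time_s: 13.52
ee_pos: [0.4964, -0.051, 0.0451]
eef_rot: [-3.136, 0.005, 3.038]
force: [-0.6, -0.7, -0.2]
grip_width: 0.0146
time_s: 13.93
ee_pos: [0.4961, -0.051, 0.0534]
eef_rot: [-3.135, 0.005, 3.038]
force: [-1.1, -0.3, -1.0]
grip_width: 0.0148
41
z= [-0.08371663  0.0541298 ] b= [ 0.16320631 -0.0102964 ] amax 0.0721411124742901 0.07225692481530722 z rel [ 0.00068974 -0.01488156]
26
z= [-0.01066821  0.04700741] b= [-0.01001945  0.00073303] amax 0.11976531871880236 0.11980358710476151 z rel [-0.00643265 -0.00841694]
[ 0.49614816 -0.05097636  0.05344006] [-3.13547959  0.00519184  3.03768255] 0.014841521504893238 [-1.14124546 -0.30287353 -0.99215352] -0.1039101008398644
-0.04 178 0.05219289372903613
-0.03 175 0.052388596394528975
0.0 168 0.05274248211230648
0.03 157 0.05251630163966836
```

```bash
cat > lid.py <<'E'
from h import *
o=ctrl.get_obs();u=np.array([np.cos(-.1035),np.sin(-.1035)]);print(o['ee_pos'].round(4),o['force'].round(1))
for n in('top','scene'):
  c=cam(n);P=cloud(c);X=(P[...,0]-.675)*u[0]+(P[...,1]+.0678)*u[1];Y=-(P[...,0]-.675)*u[1]+(P[...,1]+.0678)*u[0]
  m=(abs(Y)<.06)&(abs(Y)>.012)&(P[...,2]>.03)&(X>-.1)&(X<.1)&(P[...,2]<.15)
  print(n,[(round(s,2),int(k.sum()),round(float(np.median(P[k][:,2])),4)) for s in np.arange(-.06,.09,.02) for k in [m&(abs(X-s)<.005)] if k.sum()>4])
E
python3 -m creep '{"translation":[[0,0,2],[0,0,4],[0,0,6],[0,0,8],[0,0,10]],"yaw":[0,0,0,0,0],"gripper":[255,255,255,255,255]}' 60
python3 lid.py
```

```text
time_s: 14.5
ee_pos: [0.4961, -0.051, 0.0632]
eef_rot: [-3.135, 0.005, 3.038]
force: [1.4, -0.3, -4.1]
grip_width: 0.0146
[ 0.4961 -0.051   0.0632] [ 1.4 -0.3 -4.1]
top [(np.float64(-0.04), 207, 0.052), (np.float64(-0.02), 165, 0.0532), (np.float64(0.0), 159, 0.0533), (np.float64(0.02), 166, 0.0528), (np.float64(0.04), 161, 0.0519)]
scene [(np.float64(-0.04), 58, 0.0505), (np.float64(-0.02), 95, 0.052), (np.float64(0.0), 112, 0.0526), (np.float64(0.02), 117, 0.0525), (np.float64(0.04), 113, 0.051)]
```

```bash
python3 -m creep '{"translation":[[0,0,2],[0,0,4],[0,0,6],[0,0,8],[0,0,8]],"yaw":[0,0,0,0,0],"gripper":[255,255,255,255,255]}' 60
python3 lid.py
```

```text
time_s: 15.02
ee_pos: [0.4961, -0.051, 0.0717]
eef_rot: [-3.135, 0.005, 3.038]
force: [-0.3, 0.4, -0.2]
grip_width: 0.0146
[ 0.4961 -0.051   0.0717] [-0.3  0.4 -0.2]
top [(np.float64(-0.04), 270, 0.0586), (np.float64(-0.02), 175, 0.0596), (np.float64(0.0), 161, 0.0574), (np.float64(0.02), 157, 0.0555), (np.float64(0.04), 149, 0.0525)]
scene [(np.float64(-0.04), 80, 0.0575), (np.float64(-0.02), 88, 0.0605), (np.float64(0.0), 105, 0.0579), (np.float64(0.02), 100, 0.0554), (np.float64(0.04), 110, 0.0521)]
```

Snapped free, the lid now resting on the blade. I draw back a little while lifting and then follow the arc.

```bash
python3 -m creep '{"translation":[[0,0,8],[-5,0.5,15],[-10,1,20],[-15,1.6,25],[-20,2,30]],"yaw":[0,0,0,0,0],"gripper":[255,255,255,255,255]}' 60
python3 lid.py
python3 -m creep '{"translation":[[2,0,4],[4,-0.4,8],[7,-0.7,12],[10,-1,15],[12.5,-1.3,18.5]],"yaw":[0,0,0,0,0],"gripper":[255,255,255,255,255]}' 60
python3 lid.py
```

```text
time_s: 15.53
ee_pos: [0.4757, -0.0489, 0.1023]
eef_rot: [-3.135, 0.006, 3.038]
force: [-0.5, -0.1, -0.5]
grip_width: 0.015
[ 0.4757 -0.0489  0.1023] [-0.5 -0.1 -0.5]
top [(np.float64(-0.04), 132, 0.0416), (np.float64(-0.02), 239, 0.0873), (np.float64(0.0), 146, 0.0798), (np.float64(0.02), 135, 0.0684), (np.float64(0.04), 125, 0.0568)]
scene [(np.float64(-0.04), 51, 0.0415), (np.float64(-0.02), 118, 0.0888), (np.float64(0.0), 165, 0.037), (np.float64(0.02), 68, 0.0681), (np.float64(0.04), 46, 0.0551)]
time_s: 16.05
ee_pos: [0.4889, -0.0503, 0.1213]
eef_rot: [-3.135, 0.007, 3.038]
force: [-0.2, 0.4, -1.3]
grip_width: 0.0147
[ 0.4889 -0.0503  0.1213] [-0.2  0.4 -1.3]
top [(np.float64(-0.04), 138, 0.0422), (np.float64(-0.02), 115, 0.034), (np.float64(0.0), 276, 0.0381), (np.float64(0.02), 107, 0.0881), (np.float64(0.04), 88, 0.065)]
scene [(np.float64(-0.04), 49, 0.0417), (np.float64(-0.02), 55, 0.0337), (np.float64(0.0), 76, 0.035), (np.float64(0.02), 49, 0.0341), (np.float64(0.04), 154, 0.0378)]
```

The lid angle follows the plan: about 28°, then about 49°. I continue past upright.

```bash
python3 -m creep '{"translation":[[4,-0.4,3],[8,-0.8,6],[12,-1.2,9],[16,-1.7,12],[20,-2.1,14]],"yaw":[0,0,0,0,0],"gripper":[255,255,255,255,255]}' 60
python3 -m creep '{"translation":[[5,-0.5,2],[10,-1,4],[15,-1.6,5],[20,-2.1,6],[24,-2.5,6]],"yaw":[0,0,0,0,0],"gripper":[255,255,255,255,255]}' 60
python3 -m creep '{"translation":[[5,-0.5,0],[10,-1,0],[15,-1.6,0],[20,-2.1,0],[24,-2.5,0]],"yaw":[0,0,0,0,0],"gripper":[255,255,255,255,255]}' 60
python3 lid.py
```

```text
time_s: 16.57
ee_pos: [0.5096, -0.0525, 0.136]
eef_rot: [-3.135, 0.008, 3.038]
force: [-0.2, -0.0, -0.2]
grip_width: 0.0149
time_s: 16.98
ee_pos: [0.5343, -0.0551, 0.1421]
eef_rot: [-3.135, 0.008, 3.038]
force: [0.0, -0.5, -1.0]
grip_width: 0.0149
time_s: 17.4
ee_pos: [0.5588, -0.0577, 0.142]
eef_rot: [-3.135, 0.008, 3.038]
force: [0.1, -0.4, -0.3]
grip_width: 0.0148
[ 0.5588 -0.0577  0.142 ] [ 0.1 -0.4 -0.3]
top [(np.float64(0.06), 421, 0.095), (np.float64(0.08), 66, 0.1307)]
scene [(np.float64(-0.04), 63, 0.0415), (np.float64(-0.02), 76, 0.0338), (np.float64(0.0), 105, 0.0349), (np.float64(0.02), 68, 0.0332), (np.float64(0.04), 144, 0.0367), (np.float64(0.06), 210, 0.0908), (np.float64(0.08), 49, 0.1291)]
```

The lid is past upright. I retract, carry the opener back to its free spot and lay it down, letting the desk press it level.

```bash
python3 -m creep '{"translation":[[-25,2.5,0],[-50,5,0],[-75,8,0],[-100,-10,0],[-120,-40,0]],"yaw":[0,0,0,0,0],"gripper":[255,255,255,255,255]}' 60
python3 -m creep '{"translation":[[0,-40,0],[0,-80,-10],[10,-120,-20],[20,-160,-40],[30,-200,-60]],"yaw":[0,0,0,0,0],"gripper":[255,255,255,255,255]}' 60
python3 -m creep '{"translation":[[2,-5,-15],[4,-10,-30],[6,-15,-42],[8,-15,-52],[8,-15,-60]],"yaw":[0,0,0,0,0],"gripper":[255,255,255,255,255]}' 60
python3 lid.py
```

```text
time_s: 17.92
ee_pos: [0.4371, -0.0964, 0.142]
eef_rot: [-3.136, 0.008, 3.041]
force: [-0.3, -1.9, -1.1]
grip_width: 0.0148
time_s: 18.33
ee_pos: [0.4653, -0.2908, 0.0858]
eef_rot: [-3.135, 0.01, 3.04]
force: [1.1, 0.2, -0.7]
grip_width: 0.015
time_s: 18.75
ee_pos: [0.4733, -0.3056, 0.0249]
eef_rot: [-3.135, 0.009, 3.04]
force: [-0.6, -0.3, -1.5]
grip_width: 0.0149
[ 0.4733 -0.3056  0.0249] [-0.6 -0.3 -1.5]
top [(np.float64(-0.04), 140, 0.0426), (np.float64(-0.02), 122, 0.0342), (np.float64(0.0), 154, 0.0358), (np.float64(0.02), 108, 0.0345), (np.float64(0.04), 206, 0.0381), (np.float64(0.06), 358, 0.0873), (np.float64(0.08), 180, 0.1289)]
scene [(np.float64(0.08), 110, 0.1279)]
```

```bash
python3 -m creep '{"translation":[[0,0,-5],[0,0,-10],[0,0,-15],[0,0,-19],[0,0,-22]],"yaw":[0,0,0,0,0],"gripper":[255,255,255,255,255]}' 60
python3 -m creep '{"translation":[[0,0,0],[0,0,0],[0,0,0],[0,0,0],[0,0,0]],"yaw":[0,0,0,0,0],"gripper":[0,0,0,0,0]}'
python3 -m creep '{"translation":[[0,0,0],[0,0,0],[0,0,0],[0,0,20],[0,0,50]],"yaw":[0,0,0,0,0],"gripper":[0,0,0,0,0]}'
python3 -m creep '{"translation":[[0,0,30],[0,0,60],[0,0,90],[0,40,120],[0,80,150]],"yaw":[0,0,0,0,0],"gripper":[0,0,0,0,0]}'
python3 -m creep '{"translation":[[0,40,0],[0,80,0],[0,120,0],[0,160,0],[0,200,0]],"yaw":[0,0,0,0,0],"gripper":[0,0,0,0,0]}'
python3 - <<'E'
from h import *
import pickle
t=cam('top');s=cam('scene');pickle.dump(t,open('top1.pkl','wb'))
a=t['pixels'][130:290,280:480];b=s['pixels'][140:360,330:530]
a=cv2.resize(a,(400,320),interpolation=cv2.INTER_CUBIC);b=cv2.resize(b,(400,440),interpolation=cv2.INTER_CUBIC)
o=np.zeros((440,800,3),np.uint8);o[:320,:400]=a;o[:,400:]=b;cv2.imwrite('pics/open.png',o[:,:,::-1])
P=cloud(t);hsv=cv2.cvtColor(t['pixels'],cv2.COLOR_RGB2HSV)
m=np.zeros((480,640),bool);m[170:300,400:480]=1;m&=(hsv[...,1]>80)&(hsv[...,2]>120)&(P[...,0]<.69)
X=P[m];print(np.polyfit(X[:,0],X[:,2],1),X[:,2].mean(),X.min(0),X.max(0))
# magnifier from first picture: lens + handle
c=pickle.load(open('top0.pkl','rb'));P=cloud(c)
m=np.zeros((480,640),bool);m[190:280,145:188]=1;m&=(P[...,2]>.005)&(P[...,2]<.03)
n,l,st,ce=cv2.connectedComponentsWithStats(m.astype(np.uint8))
i=1+np.argmax(st[1:,4]);m=l==i;print(st[i])
X=P[m];k=X[:,0]>.0
pts=(X[:,:2]*1000).astype(np.float32);print(cv2.minAreaRect(pts))
for x in np.arange(.44,.64,.01):
    q=X[abs(X[:,0]-x)<.005]
    if len(q):print(round(x,3),len(q),q[:,1].min().round(4),q[:,1].max().round(4),q[:,1].mean().round(4),q[:,2].mean().round(4))
E
```

```text
time_s: 19.27
ee_pos: [0.4729, -0.3051, 0.0025]
eef_rot: [-3.136, 0.008, 3.04]
force: [-1.1, 0.8, 2.2]
grip_width: 0.0149
time_s: 19.68
ee_pos: [0.4729, -0.3051, 0.0027]
eef_rot: [-3.135, 0.008, 3.041]
force: [-0.1, -0.3, -0.5]
grip_width: 0.0445
time_s: 20.1
ee_pos: [0.4716, -0.3041, 0.0508]
eef_rot: [-3.138, 0.004, 3.04]
force: [0.8, -1.0, 0.8]
grip_width: 0.078
time_s: 20.52
ee_pos: [0.4712, -0.2374, 0.1921]
eef_rot: [-3.138, 0.004, 3.038]
force: [1.0, 0.1, -0.1]
grip_width: 0.0938
time_s: 20.93
ee_pos: [0.4707, -0.0356, 0.1923]
eef_rot: [-3.138, 0.005, 3.038]
force: [0.8, -1.2, -0.2]
grip_width: 0.0942
[-0.00374692  0.00482007] 0.00267177988522289 [ 0.48542979 -0.38557211 -0.00533981] [ 0.66299822 -0.29915502  0.00958889]
[152 200  31  69 961]
((556.5302124023438, 350.1064147949219), (166.13856506347656, 74.74168395996094), 4.395411491394043)
0.47 9 0.3604 0.3688 0.3641 0.0125
0.48 32 0.3553 0.3795 0.3633 0.0147
0.49 33 0.3541 0.3692 0.3613 0.0161
0.5 33 0.3535 0.3721 0.3612 0.0168
0.51 34 0.3526 0.3721 0.3602 0.0163
0.52 33 0.3516 0.3699 0.3597 0.017
0.53 30 0.3512 0.3682 0.3588 0.0165
0.54 29 0.3513 0.3678 0.3583 0.0162
0.55 26 0.3513 0.3653 0.3576 0.0152
0.56 24 0.3426 0.3649 0.3552 0.0131
0.57 71 0.3281 0.3802 0.3547 0.0098
0.58 92 0.3239 0.3897 0.3559 0.0092
0.59 109 0.3168 0.3891 0.3547 0.0082
0.6 107 0.3162 0.3901 0.3531 0.0088
0.61 105 0.3181 0.391 0.3544 0.0085
0.62 104 0.3224 0.3925 0.3573 0.0087
0.63 74 0.3278 0.3846 0.3559 0.0092
```

View pics/open.png

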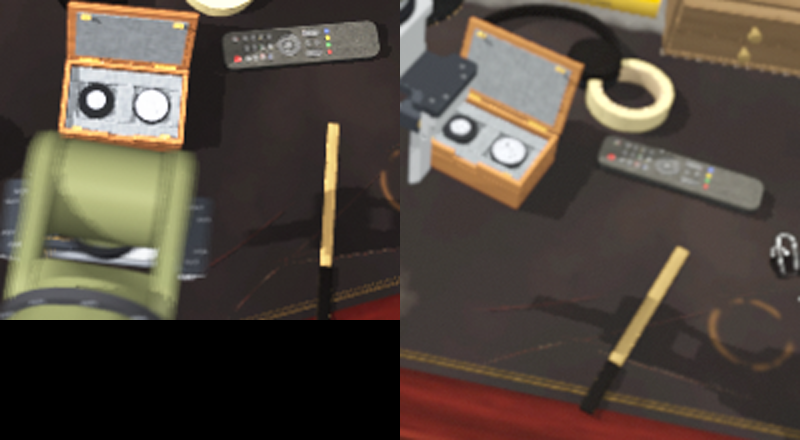

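The lid stands open, leaning back. The opener lies flat, clear of the case. The smaller coin is at (97,98) in the left panel, and the larger one at (152,104), the right-hand (-y) well. I go to the magnifier.

```bash
python3 - <<'E'
from h import *
import pickle
c=pickle.load(open('top1.pkl','rb'));g=cv2.cvtColor(c['pixels'],cv2.COLOR_RGB2GRAY)
w=(g[168:195,340:375]>175).astype(np.uint8);n,l,s,ce=cv2.connectedComponentsWithStats(w)
i=1+np.argmax(s[1:,4]);print(s[i],ce[i]+[340,168],'large coin',atz(c,[ce[i]+[340,168]],.0366))
w=(g[165:195,312:340]>175).astype(np.uint8);n,l,s,ce=cv2.connectedComponentsWithStats(w)
i=1+np.argmax(s[1:,4]);print(s[i],'small',atz(c,[ce[i]+[312,165]],.0366))
u=np.array([.1033,.9946]);print('pred',np.array([.675,-.0678])-.033*u,np.array([.675,-.0678])+.033*u)
E
python3 -m creep '{"translation":[[9,40,0],[18,80,0],[26,120,0],[35,160,0],[44,200,0]],"yaw":[0,0,0.025,0.025,0.025],"gripper":[0,0,0,0,0]}'
python3 -m creep '{"translation":[[0,40,0],[0,80,0],[0,120,0],[0,160,0],[0,195,0]],"yaw":[0,0,0,0,0],"gripper":[0,0,0,0,0]}'
python3 -m creep '{"translation":[[0,0,-40],[0,0,-80],[0,0,-110],[0,0,-120],[0,0,-120]],"yaw":[0,0,0,0,0],"gripper":[0,0,0,0,0]}'
python3 - <<'E'
from h import *
o=ctrl.get_obs();c=cam('wrist');P=cloud(c);save(c,'pics/mg.png');print(o['ee_pos'],o['eef_rot'])
m=(P[...,2]>.005)&(P[...,2]<.025)&(abs(P[...,1]-.358)<.03)&(P[...,0]>.43)&(P[...,0]<.6);X=P[m];print(m.sum())
for x in np.arange(.45,.60,.01):
    q=X[abs(X[:,0]-x)<.003]
    if len(q):print(round(x,3),len(q),np.percentile(q[:,1],[3,97]).round(4),q[:,2].max().round(4))
E
```

```text
[  0   0  34  27 556] [356.39928058 179.94964029] large coin [[ 0.6783701  -0.10246487  0.0366    ]]
[  0   0  28  30 333] small [[ 0.67693452 -0.03744777  0.0366    ]]
pred [ 0.6715911 -0.1006218] [ 0.6784089 -0.0349782]
time_s: 21.45
ee_pos: [0.5151, 0.1678, 0.1925]
eef_rot: [-3.139, 0.005, 3.068]
force: [0.4, -1.0, -0.3]
grip_width: 0.0939
time_s: 21.87
ee_pos: [0.515, 0.3648, 0.1924]
eef_rot: [-3.139, 0.005, 3.068]
force: [0.9, 0.7, -0.7]
grip_width: 0.0941
time_s: 22.28
ee_pos: [0.5143, 0.3637, 0.07]
eef_rot: [-3.136, 0.002, 3.067]
force: [0.3, -0.7, 0.7]
grip_width: 0.0941
[0.51433225 0.36370837 0.07003933] [-3.13588209e+00  1.70869425e-03  3.06749180e+00]
8210
0.47 91 [0.3594 0.3688] 0.0154
0.48 333 [0.3558 0.3714] 0.0188
0.49 333 [0.3547 0.3713] 0.0191
0.5 337 [0.354  0.3711] 0.0193
0.51 334 [0.3532 0.3702] 0.0196
0.52 317 [0.3525 0.3697] 0.0195
0.53 295 [0.3521 0.3691] 0.0191
0.54 269 [0.3516 0.3675] 0.0187
0.55 172 [0.3532 0.3655] 0.0174
0.56 185 [0.3527 0.3641] 0.0161
0.57 579 [0.3337 0.3777] 0.0121
0.58 790 [0.3298 0.3857] 0.0119
0.59 815 [0.33   0.3859] 0.0114
```

```bash
python3 -m creep '{"translation":[[0,-2,-25],[0,-2,-45],[0,-2,-58],[0,-2,-64],[0,-2,-66]],"yaw":[0,0,0,0,0],"gripper":[0,0,0,0,0]}' 50
python3 -m creep '{"translation":[[0,0,0],[0,0,0],[0,0,0],[0,0,0],[0,0,0]],"yaw":[0,0,0,0,0],"gripper":[255,255,255,255,255]}' 50
python3 -m creep '{"translation":[[0,0,0],[0,0,0],[0,0,0],[0,0,0],[0,0,0]],"yaw":[0,0,0,0,0],"gripper":[255,255,255,255,255]}' 50
python3 -m creep '{"translation":[[0,0,0],[0,0,0],[0,0,10],[0,0,25],[0,0,45]],"yaw":[0,0,0,0,0],"gripper":[255,255,255,255,255]}' 50
python3 - <<'E'
from h import *
import pickle
c=pickle.load(open('top1.pkl','rb'));im=c['pixels'][165:200,310:378]
g=cv2.cvtColor(c['pixels'],cv2.COLOR_RGB2GRAY)[165:200,310:378];s=cv2.cvtColor(c['pixels'],cv2.COLOR_RGB2HSV)[165:200,310:378,1]
for th in(185,200,215,230):
    n,l,st,ce=cv2.connectedComponentsWithStats(((g>th)&(s<40)).astype(np.uint8))
    for i in range(1,n):
        if st[i,4]>25: print(th,st[i],atz(c,[ce[i]+[310,165]],.0366).round(4))
E
```

```text
time_s: 22.75
ee_pos: [0.5158, 0.3625, 0.0072]
eef_rot: [-3.139, 0.005, 3.067]
force: [0.7, 0.2, -0.4]
grip_width: 0.0939
time_s: 23.17
ee_pos: [0.516, 0.3627, 0.0078]
eef_rot: [-3.139, 0.006, 3.067]
force: [0.6, 0.2, -0.3]
grip_width: 0.0642
time_s: 23.58
ee_pos: [0.516, 0.3627, 0.0078]
eef_rot: [-3.139, 0.006, 3.067]
force: [0.0, 0.0, 0.2]
grip_width: 0.031
time_s: 24.0
ee_pos: [0.5154, 0.3623, 0.0527]
eef_rot: [-3.138, 0.004, 3.067]
force: [-0.3, -0.7, -0.7]
grip_width: 0.0165
185 [  6   0  55  34 876] [[ 0.6758 -0.0767  0.0366]]
185 [ 38   9  16  16 200] [[ 0.6735 -0.0997  0.0366]]
185 [14 10  9  9 66] [[ 0.6801 -0.0345  0.0366]]
200 [  7   0  54  34 817] [[ 0.6756 -0.0767  0.0366]]
200 [14 10  9  9 63] [[ 0.6798 -0.0345  0.0366]]
200 [ 38  10  16  15 190] [[ 0.673  -0.1     0.0366]]
215 [  7   0  54  33 660] [[ 0.6769 -0.0768  0.0366]]
215 [14 11  9  8 59] [[ 0.6798 -0.0346  0.0366]]
215 [ 38  10  16  15 186] [[ 0.6729 -0.1001  0.0366]]
230 [14 11  9  8 57] [[ 0.6796 -0.0346  0.0366]]
230 [ 38  10  16  15 180] [[ 0.6727 -0.1     0.0366]]
```

```bash
python3 -m creep '{"translation":[[0,0,30],[0,0,60],[0,0,90],[0,0,105],[0,0,110]],"yaw":[0,0,0,0,0],"gripper":[255,255,255,255,255]}' 50
python3 -m creep '{"translation":[[0,0,0],[0,0,0]],"yaw":[0,0],"gripper":[255,255]}' 50
cat > mag.py <<'E'
from h import *
import sys
o=ctrl.get_obs();e=o['ee_pos'];y=o['eef_rot'][2]-np.pi;h=np.array([np.cos(y),np.sin(y)])
print(e.round(4),o['eef_rot'].round(4),o['grip_width'],o['force'].round(1))
for n in('top','scene','wrist'):
    c=cam(n);P=cloud(c)
    if n=='scene' and len(sys.argv)>1: save(c,sys.argv[1],(240,100,500,300),3)
    d=P-e;a=d[...,0]*h[0]+d[...,1]*h[1];b=-d[...,0]*h[1]+d[...,1]*h[0];z=d[...,2]
    m=(a>.03)&(a<.14)&(abs(b)<.045)&(abs(z)<.04)
    if n=='wrist': m&=(z<.012)
    print(n,m.sum())
    if m.sum()>60:
        A=np.c_[a[m],b[m],np.ones(m.sum())];k=np.ones(len(A),bool)
        for _ in range(4):
            s,*_=np.linalg.lstsq(A[k],z[m][k],rcond=None);k=abs(A@s-z[m])<.006
        print('  plane',s.round(4),'res',np.std((A@s-z[m])[k]).round(4),'a',np.percentile(a[m][k],[1,99]).round(4),'b',np.percentile(b[m][k],[1,99]).round(4),'z mean',z[m][k].mean().round(4))
E
python3 mag.py
```

```text
time_s: 24.42
ee_pos: [0.5162, 0.3628, 0.1667]
eef_rot: [-3.141, 0.008, 3.067]
force: [-0.5, 0.1, -0.6]
grip_width: 0.0166
time_s: 24.58
ee_pos: [0.5161, 0.3627, 0.1665]
eef_rot: [-3.141, 0.008, 3.067]
force: [0.2, -0.3, -1.9]
grip_width: 0.0165
[0.5161 0.3627 0.1665] [-3.1406  0.008   3.0673] 0.016477087554876042 [ 0.2 -0.3 -1.9]
top 860
  plane [ 0.0015  0.0027 -0.0008] res 0.0022 a [0.0574 0.1214] b [-0.0371  0.034 ] z mean -0.0007
scene 501
  plane [-0.0259 -0.0375 -0.0016] res 0.0023 a [0.0348 0.1166] b [-0.0394  0.0196] z mean -0.0034
wrist 4416
  plane [-0.1252  0.0008  0.0074] res 0.0013 a [0.0309 0.1016] b [-0.0182  0.0194] z mean -0.0028
```

The magnifier is held level, its lens about 84 mm ahead of the fingers. I carry it high over to the case.

```bash
python3 -m creep '{"translation":[[0,-25,0],[0,-55,0],[0,-90,0],[0,-125,0],[0,-160,0]],"yaw":[0,0,0,0,0],"gripper":[255,255,255,255,255]}' 50
python3 -m creep '{"translation":[[8,-35,0],[16,-70,0],[24,-105,0],[30,-140,0],[36,-175,0]],"yaw":[0,0,0,0,0],"gripper":[255,255,255,255,255]}' 50
python3 -m creep '{"translation":[[12,-30,-5],[22,-60,-10],[30,-90,-20],[36,-110,-30],[37,-120,-40]],"yaw":[0,0,0,0,0],"gripper":[255,255,255,255,255]}' 50
python3 -m creep '{"translation":[[0,0,0],[0,0,0]],"yaw":[0,0],"gripper":[255,255]}' 50
python3 mag.py
```

```text
time_s: 25.15
ee_pos: [0.5151, 0.201, 0.1642]
eef_rot: [-3.139, 0.005, 3.068]
force: [0.6, 0.6, -0.3]
grip_width: 0.0168
time_s: 25.57
ee_pos: [0.5508, 0.0242, 0.1633]
eef_rot: [-3.139, 0.003, 3.068]
force: [0.5, 0.9, -1.8]
grip_width: 0.0167
time_s: 25.98
ee_pos: [0.5878, -0.0982, 0.1217]
eef_rot: [-3.139, 0.002, 3.066]
force: [-0.5, 0.6, -1.5]
grip_width: 0.0164
time_s: 26.15
ee_pos: [0.587, -0.0979, 0.1204]
eef_rot: [-3.139, -0.001, 3.065]
force: [-0.4, -0.2, -1.2]
grip_width: 0.0162
[ 0.587  -0.0979  0.1204] [-3.139e+00 -7.000e-04  3.065e+00] 0.016226241549184856 [-0.4 -0.2 -1.2]
top 0
scene 198
  plane [-0.0357 -0.0183  0.0008] res 0.002 a [0.0466 0.1011] b [-0.0341  0.0235] z mean -0.0015
wrist 4468
  plane [-0.1342  0.0007  0.0107] res 0.0013 a [0.0308 0.1025] b [-0.0169  0.0207] z mean -0.0003
```

```bash
python3 -m creep '{"translation":[[2,5,0],[2,5,-10],[2,5,-20],[2,5,-30],[2,5,-35]],"yaw":[0,0,0,0,0],"gripper":[255,255,255,255,255]}' 50
python3 -m creep '{"translation":[[0,0,-6],[0,0,-12],[0,0,-17],[0,0,-21],[0,0,-23]],"yaw":[0,0,0,0,0],"gripper":[255,255,255,255,255]}' 50
python3 -m creep '{"translation":[[0,0,0],[0,0,0]],"yaw":[0,0],"gripper":[255,255]}' 50
python3 mag.py pics/fin.png
```

```text
time_s: 26.72
ee_pos: [0.589, -0.0916, 0.085]
eef_rot: [-3.139, -0.0, 3.067]
force: [-0.2, 0.2, -1.2]
grip_width: 0.0169
time_s: 27.13
ee_pos: [0.5889, -0.0917, 0.0614]
eef_rot: [-3.139, -0.0, 3.067]
force: [0.1, -0.1, -0.1]
grip_width: 0.0167
time_s: 27.3
ee_pos: [0.589, -0.0917, 0.0615]
eef_rot: [-3.139, -0.0, 3.067]
force: [0.5, -0.1, -1.1]
grip_width: 0.0164
[ 0.589  -0.0917  0.0615] [-3.1389e+00 -3.0000e-04  3.0671e+00] 0.016359702175626108 [ 0.5 -0.1 -1.1]
top 50
scene 478
  plane [ 0.3707  0.0108 -0.0396] res 0.0038 a [0.0345 0.1398] b [-0.0427  0.0245] z mean -0.0188
wrist 4981
  plane [-0.0961 -0.0008  0.0058] res 0.0014 a [0.0309 0.1019] b [-0.018   0.0196] z mean -0.0018
```

View pics/fin.png

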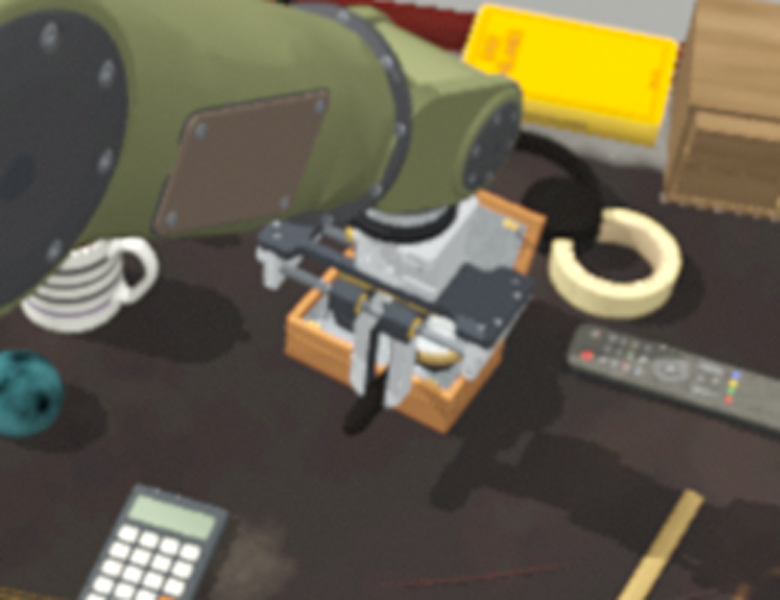

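Run:
```python
from h import *
import pickle
c0=pickle.load(open('scene0.pkl','rb'));c=cam('scene')
d=np.abs(c['pixels'].astype(int)-c0['pixels']).sum(2)
for n,b in [('weight',(230,216,262,246))]: print(n,d[b[1]:b[3],b[0]:b[2]].mean())
print(ctrl.get_obs()['ee_pos'],ctrl.get_obs()['grip_width'],ctrl.get_obs()['joint_vel'].round(4)); print(ctrl.hand_in())
```

```text
weight 2.8645833333333335
[ 0.58908569 -0.091682    0.0617264 ] 0.016461071197986083 [-0.0001  0.0002  0.0024  0.0008 -0.0002 -0.0017]
the job is handed in; nothing more can be done
None
```

The job is handed in at about 27 s of the 72 s allowed. `hand_in()` gives no verdict, so I don't have the official result.

**What I did:** I levered the lid up with the opener through the notch and swung it past upright. The opener then went down flat near where it started. I carried the magnifier over the desk things and left it held over the larger coin, in the -y well.

**Last checks:**
- **Lens:** it should sit within about 1–2 mm of the larger coin's axis and about 22 mm above its face. I worked this out from the arm's pose and the lens offset measured at lift; it was not measured directly at the end.
- **Tilt:** the top view showed the magnifier level at lift. The wrist view's fitted slope, about -0.1 rad, disagrees; I put that down to the tapering handle. The final scene-view fit was unusable because it caught the case behind.
- **Lid and opener:** measured before the magnifier was fetched, the lid was leaning back past upright and the opener was flat. Both still looked right in the final picture.
- **Bystanders:** the glass weight's image is unchanged from the start, and the mug looks in place. I did not measure the mug or the stamp at the end.

**What went wrong on the way:**
- **First grip on the opener:** it closed on nothing. The fingertips are at the reported TCP, not 19 mm ahead of it as the description says, so I regripped lower.
- **First lift of the lid:** the blade slipped about 7° in the fingers. I pressed it level and inserted it about 50 mm, and the lid then snapped free. I believe the blade tip bore on the grey insert between the coins at that point. I saw no sign of it touching a coin, but could not measure that.

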